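# Swing the slide arm one index hole towards the glass trough

## Task

The slide arm on the microtome bench is locked by a spring pin with a pull ring. Hook a fingertip through the ring, lift the pin clear of its hole, swing the arm just one hole towards the side where the open glass trough stands, and let the pin spring fully home in that hole. Do it gently without gripping anything, let go of the ring at the end, and leave the trough, the slide box, the bottle and the cassettes where they stand.

Things in the scene. Friction and masses are not known exactly. Their poses are not given: they have to be found in the camera images.
- index_base: Grey fan-shaped index plate, fixed, 22 mm thick, its 290 mm wide end away from the robot. Origin: on the arm's pivot axis at bench height, z up. The fan spreads to +x; +y is left seen from the robot. Five holes, 15 mm wide with round lips, lie 160 mm from the pivot at -40, -20, 0, 20, 40 degrees from +x (56 mm apart). A pin let down within 6 mm of a hole slips in; elsewhere it rests on the plate.
- slide_arm (a joint): Angle (rad) of the flat aluminium arm, 44 mm wide, top 39 mm above the bench, reaching 175 mm out from the pivot (hub 56 mm high), one glass slide on it. 0 at the start, in the middle hole, along +x of index_base; positive swings its ring end to +y of index_base (left). Next holes at +0.349 and -0.349, play 0.01, stops +-0.75. Stiff (1 N at the ring): stays where left.
- index_pin (a joint): Height (m) of the spring pin above home: 0 home in a hole, arm locked; 0.014 round tip on the plate's top, arm free from there up; stop at 0.032. It slides vertically in a brass bush (30 mm across, top 50 mm above the bench) on the arm, 160 mm from the pivot, and travels with the arm. Spring and weight push it down with 5 N at home, 7.5 N at the stop.
- ring_center (a point): Centre of the upright steel pull ring fixed rigidly on the pin, 91 mm above the bench when home. Ring 56 mm inside, 70 mm outside diameter, bar 7 mm. x: axis of the ring's hole, level, pointing outward from the pivot (away from the robot); y across; z up. A shut gripper tilted 45 degrees, pointing down and outward, passes through; lifting bears on the ring's top, underside 28 mm above the centre.
- trough: Empty open glass trough, 190 x 90 x 75 mm high, 0.9 kg, loose, long side roughly along x; left or right of the index plate, about 240 mm from the pivot. Its side tells which way to swing. Origin: centre of its underside. Leave it alone.
- slide_box: Closed grey plastic slide box, 170 x 85 x 34 mm high, loose, on the other side of the plate from the trough. Origin: centre of its underside. Leave it alone.
- bottle: White plastic bottle, 54 mm diameter, 150 mm high, loose, past the plate's wide end on the right. Origin: centre of its underside. Leave it alone.
- cassettes: Two white tissue cassettes one on the other as one loose piece, 40 x 28 x 28 mm high, past the plate's wide end on the left. Origin: centre of its underside. Leave it alone.

How it is judged (in metres and radians):
On the way, in this order (a step that is already met when the one before it is completed fails the run):
1. the pin is lifted out of the middle hole by a finger while the arm is still there (value of joint index_pin above 0.011 m and value of joint slide_arm between -0.12 and 0.12 rad and contact force between the fingers and index_pin above 0.5 N), for 0.1 s.
2. the arm is swung towards the trough, past halfway to the next hole (((y of trough in the frame of index_base above 0 m and value of joint slide_arm between 0.19 and 0.52 rad) or (not (y of trough in the frame of index_base above 0 m) and value of joint slide_arm between -0.52 and -0.19 rad))), for 0.1 s.
At the end, for the whole second after the job is handed in: The arm stands still at the next hole on the trough's side (within 0.03 rad of 0.349), the pin is home in it (within 3 mm), and the trough, slide box, bottle and cassettes stand upright within 15 mm of where they were (((y of trough in the frame of index_base above 0 m and value of joint slide_arm between 0.319 and 0.379 rad) or (not (y of trough in the frame of index_base above 0 m) and value of joint slide_arm between -0.379 and -0.319 rad)) and value of joint index_pin below 0.003 m and velocity of joint slide_arm between -0.05 and 0.05 rad/s and distance of each of trough, slide_box, bottle, cassettes from where it was at the start of the episode below 0.015 m and angle between each of trough, slide_box, bottle, cassettes's own z axis and vertical below 0.1 rad); the robot touches nothing.
It fails at once if the arm is swung more than half a hole the wrong way, or more than half a hole past the next one (not ((y of trough in the frame of index_base above 0 m and value of joint slide_arm between -0.18 and 0.53 rad) or (not (y of trough in the frame of index_base above 0 m) and value of joint slide_arm between -0.53 and 0.18 rad))).
It fails at once if the ring is gripped or forced: more than 35 N between fingers and ring (contact force between the fingers and index_pin above 35 N).
It fails at once if a bystander is pushed or lifted (distance of any of trough, slide_box, bottle, cassettes from where it was at the start of the episode above 0.02 m).
It also fails if it takes over 45 s, if anything falls off the work surface, if the arm or the gripper's body presses on something with over 40 N, if the wrist force passes 120 N, or if a joint passes its speed limit or range.

## Robot

A 6-joint arm with a two-finger parallel gripper is mounted at the origin on the work surface. World frame = base frame: x ahead of the robot, y to its left, z up, the work surface at z = 0. Lengths are in mm, angles in rad, forces in N, time in s.
With the tool pointing down it reaches from about 300 to 875 mm from the base axis. Payload 4.2 kg.
Tool frame: the origin (TCP) lies midway between the tips of the shut fingers; the grasp point (between the pads) lies 19 mm behind it; z points along the fingers, y is the line along which they close (so a half turn about z gives the same grasp; the last joint's range is limited). The gripper opens to 85 mm and grips with 20 to 120 N. Pads are 22 mm wide; open, the fingers measure 114 mm over their backs; the gripper's body (76 mm by 85 mm) begins 54 mm behind the grasp point. The pads swing forward as they close: fully open they stand 13 mm farther back than shut.
Start: joints at [1.23, 0.32, 1.565, -0, 1.257, -0.02], TCP at [181.314, 545.68, 231.338] pointing down, gripper open.
Joint ranges: [-3.11, 3.11], [-0.84, 2.01], [0.21, 2.61], [-1.34, 4.49], [0.05, 2.63], [-2.56, 2.56]. Speed limits (rad/s): [2.57, 2.57, 3.14, 3.14, 3.14, 3.14].

## Interface

Orientations are given as a 3x3 rotation matrix whose columns are the frame's x, y, z axes.
In Python, from cell import bot, cams gives the robot as it stands.
- The arm moves only by the shell command python3 -m jog 'ROWS'. ROWS is JSON, a list of rows, each a list of 5 numbers: the gripper's target within -1 to 1 (fully open at 1, half-way at 0, shut at -1), then the shift along the tool's x, y, z in units of 25 mm (1.0 is 25 mm), then the turn about the tool's z in units of 0.12 rad (1.0 is 0.12 rad). In form: [[grip, tx, ty, tz, yaw], ...]. A call has 1 to 20 rows; each row shifts and turns the commanded pose from where the row before left it, along the tool's axes as they then stand; what a row does not reach is not made up. A row lasts 1/10 s, in which the tool goes at most 50 mm and 8.59 degrees, less where a joint would pass 70% of its speed; a pose out of reach is approached as far as the arm can. A call with a number of a shift or a turn outside -1 to 1 is refused whole. A call with a gripper value outside its range is refused whole. The fingers move at their own pace and stop on an object; the grip force is fixed at half the most. Time passes only in rows, so rows that do not move let the fingers close. It gives the time, the measured TCP pose, the force, the opening and the grip force at its end, in the units of the state.
- bot.observe(): the state, without advancing time (a new reading comes with each control period).
- cams.grab_frame(name): name is "side" or "top"; returns (picture, depth): 400x640x3 uint8, blue, green, red; 400x640 float32, mm along the optical axis (not along the pixel's ray), 0 where there is no reading.
- cams.camera_model(name): a dict with "camera_matrix" (3x3 intrinsics, pixels), "dist" ([k1, k2, p1, p2, k3] as OpenCV has them; the pictures are not rectified), "extrinsics" (4x4, takes a point from camera to world coordinates). Camera axes: x right, y up, looking along -z (the intrinsics and any distortion apply to the point x, -y, -z); pixel columns grow to the right and rows downward; lengths in mm; the calibration is good to about 2 mm. A picture is of the moment at which its call begins. camera_model takes no time and is no camera call.
- bot.job_done(): hands the job in; it is judged then, once.
The state is a dict: "t": time; "joint_positions": joint angles; "joint_vel": joint speeds; "joint_efforts": joint torques, N m; "tool_pos": TCP position; "eef_rot": TCP orientation; "ft_force": force on the tool from outside, world axes, zero at the start; "torque": the same for the moment, N m; "finger_gap": finger opening in mm; "finger_force": force on a finger pad.
Only numpy, scipy, OpenCV 4.12 (cv2) and the standard library are available. Lean on these libraries where they do the work, as an engineer would, in place of code of your own. Each camera call takes 0.05 s, during which the arm holds its last target. There are 200 camera calls.

## Working session

There is one attempt and no reset: what is moved stays moved. The work goes in short steps, Python scripts to look and compute and a shell command to move; the robot and the scene stay as the last step left them, time stands still between calls to the robot, and variables do not carry over. Pictures are saved under pics/ and viewed, at most 10 in all, crops included, and the job is handed in when it is done.

```bash
ls; mkdir -p pics; python3 - <<'E'
from cell import bot,cams
import cv2,numpy as np
for n in("side","top"):
    im,d=cams.grab_frame(n); cv2.imwrite(f"pics/{n}0.png",im); np.save(f"{n}_d.npy",d)
    m=cams.camera_model(n); print(n,np.round(m["camera_matrix"],1).tolist(),m["dist"],np.round(m["extrinsics"],3).tolist())
s=bot.observe(); print(s)
E
```

```text
pics
side [[391.9, 0.0, 321.9], [0.0, 391.9, 197.1], [0.0, 0.0, 1.0]] [-0.01116569  0.          0.          0.          0.        ] [[-0.987, 0.127, -0.102, 534.075], [-0.163, -0.77, 0.617, 651.396], [0.0, 0.626, 0.78, 877.404], [0.0, 0.0, 0.0, 1.0]]
top [[384.7, 0.0, 321.8], [0.0, 384.7, 195.9], [0.0, 0.0, 1.0]] [-0.02154327  0.          0.          0.          0.        ] [[-0.019, 0.985, -0.171, 464.753], [-1.0, -0.02, -0.009, 12.662], [-0.013, 0.171, 0.985, 936.744], [0.0, 0.0, 0.0, 1.0]]
{'t': 0.1, 'joint_positions': array([ 1.22999672e+00,  3.20244480e-01,  1.56553946e+00,  5.59121490e-06,
        1.25738377e+00, -2.00374301e-02]), 'joint_vel': array([-0.00033014, -0.00350222, -0.00365947, -0.00170344,  0.00060559,
        0.00056039]), 'joint_efforts': array([-2.15820452e-03, -4.16415524e+01, -2.34705698e+01, -2.16316580e-04,
        4.90315098e-03,  1.59624983e-05]), 'tool_pos': array([181.17215276, 545.27816413, 230.56366151]), 'eef_rot': array([[-9.48994833e-01,  3.15291175e-01, -5.31461194e-04],
       [ 3.15291621e-01,  9.48993675e-01, -1.48269381e-03],
       [ 3.68730383e-05, -1.57463402e-03, -9.99998760e-01]]), 'ft_force': array([-0.81058259, -0.24960748,  0.03536847]), 'torque': array([ 0.03384349, -0.02916228,  0.02188868]), 'finger_force': 0.0, 'finger_gap': 85.364485957679}
```

View pics/side0.png

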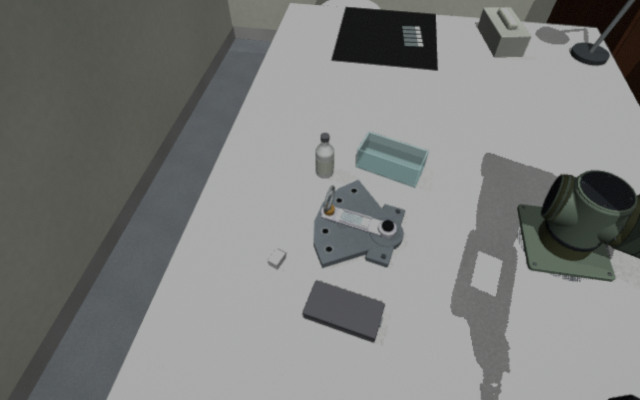

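View pics/top0.png

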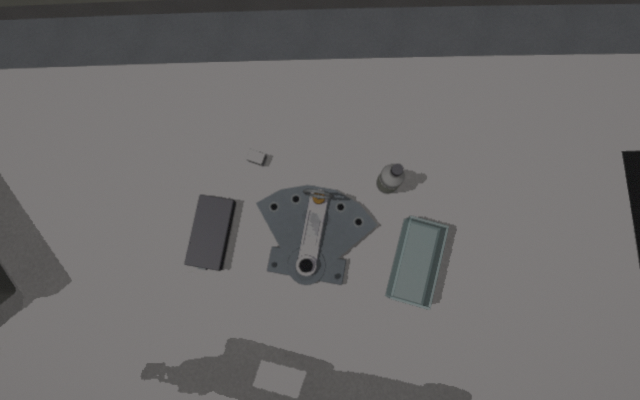

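The top view has the trough at (418,262), right of the plate (−y), so I swing negative. The slide box is at (211,232), the bottle at (393,177) and the cassettes at (257,157). The four free holes are near (274,207), (296,199), (340,207) and (358,222), the hub is at (306,265) and the bush at (319,199). I'll fit the plate pose from the holes.

```bash
cat > h.py <<'E'
import cv2,numpy as np
from cell import bot,cams
def ray(n,uv,z):
    m=cams.camera_model(n);K=np.array(m["camera_matrix"]);E=np.array(m["extrinsics"])
    p=cv2.undistortPoints(np.array(uv,float).reshape(-1,1,2),K,np.array(m["dist"])).reshape(-1,2)
    d=np.c_[p[:,0],-p[:,1],-np.ones(len(p))]@E[:3,:3].T; o=E[:3,3]
    return o+d*((z-o[2])/d[:,2])[:,None]
def proj(n,P):
    m=cams.camera_model(n);E=np.linalg.inv(np.array(m["extrinsics"]))
    c=np.atleast_2d(P)@E[:3,:3].T+E[:3,3]; c=c*[1,-1,-1]
    return cv2.projectPoints(c,np.zeros(3),np.zeros(3),np.array(m["camera_matrix"]),np.array(m["dist"]))[0].reshape(-1,2)
def blob(g,u,v,r=6):
    w=255.-g[v-r:v+r+1,u-r:u+r+1]; w=np.clip(w-(w.max()+np.median(w))/2,0,None)
    y,x=np.mgrid[-r:r+1,-r:r+1]; return u+(w*x).sum()/w.sum(),v+(w*y).sum()/w.sum()
E
python3 - <<'E'
from h import *
a=np.radians([40,20,-20,-40]);M=160*np.c_[np.cos(a),np.sin(a)]
for n,px in(("top",[(274,207),(296,199),(340,207),(358,222)]),("side",[(329,249),(325,231),None,(354,190)])):
    g=cv2.imread(f"pics/{n}0.png",0); k=[i for i,p in enumerate(px) if p]
    uv=[blob(g,*px[i],5) for i in k]; W=ray(n,uv,22)[:,:2]; m=M[k]
    A=W-W.mean(0);B=m-m.mean(0); th=np.arctan2((B[:,0]*A[:,1]-B[:,1]*A[:,0]).sum(),(A*B).sum())
    R=np.array([[np.cos(th),-np.sin(th)],[np.sin(th),np.cos(th)]]); t=W.mean(0)-R@m.mean(0)
    print(n,np.round(uv,1).tolist(),"yaw",th,"pivot",t,"res",np.round(W-(m@R.T+t),1).tolist(),"pin",t+R@[160,0],"next",t+160*R@[np.cos(.349),-np.sin(.349)])
print("hub",ray("top",[(306,265)],56),ray("side",[(388,227)],56))
print("trough",ray("top",[(418,262)],75),"bottle",ray("top",[(397,170)],150))
E
python3 -m jog '[[-1,0,0,-1,0],[-1,0,0,-1,0],[-1,0,0,-1,0],[-1,0,0,-1,0],[-1,0,0,-1,0]]'
```

```text
top [[273.6, 206.4], [295.4, 198.7], [340.2, 206.7], [358.1, 221.6]] yaw -0.19899252561474745 pivot [459.78955685  61.15317086] res [[0.0, 0.1], [0.0, 0.1], [-0.0, -0.0], [-0.0, -0.1]] pin [616.63215439  29.52407675] next [596.36109041 -22.20279006]
side [[328.5, 248.7], [324.9, 230.6], [353.6, 190.2]] yaw -0.19898572166032488 pivot [461.7379884   60.14373693] res [[0.1, 0.1], [-0.0, 0.1], [-0.0, -0.2]] pin [618.58080115  28.51570998] next [598.31008911 -23.21129476]
hub [[460.06136638  59.65127837  56.        ]] [[460.59868561  69.78229161  56.        ]]
trough [[ 461.92886984 -188.50522234   75.        ]] bottle [[ 653.08366767 -138.51754748  150.        ]]
t: 0.6
tool_pos: [181.2, 545.4, 356.8]
eef_rot: [[-0.949, 0.315, -0.0], [0.315, 0.949, -0.001], [0.0, -0.001, -1.0]]
ft_force: [-1.0, 0.1, -0.7]
finger_gap: 12.3
finger_force: 0.0
```

Both views agree: pivot ≈ (460.8, 60.6), yaw −0.199, pin at (617.5, 29) and next hole at (597, −23). Rows can't tilt the tool directly. I'll move to the ring's azimuth, then push against the reach limit there to see whether the tool tilts outward.

```bash
python3 -m jog '[[-1,-0.87,-0.99,0,0],[-1,-0.87,-0.99,0,0],[-1,-0.87,-0.99,0,0],[-1,-0.87,-0.99,0,0],[-1,-0.87,-0.99,0,0],[-1,-0.87,-0.99,0,0],[-1,-0.87,-0.99,0,0],[-1,-0.87,-0.99,0,0],[-1,-0.87,-0.99,0,0],[-1,-0.87,-0.99,0,0],[-1,-0.87,-0.99,0,0],[-1,-0.87,-0.99,0,0],[-1,-0.87,-0.99,0,0],[-1,-0.87,-0.99,0,0],[-1,-0.87,-0.99,0,-0.9],[-1,-0.87,-0.99,0,-0.9],[-1,-0.87,-0.99,0,-0.9]]'; python3 -m jog '[[-1,0,0,-1,0],[-1,0,0,-1,0],[-1,0,0,-1,0],[-1,0,0,-1,0],[-1,0,0,-1,0],[-1,0,0,-1,0],[-1,0,0,-1,0],[-1,0,0,-1,0]]'; python3 -c "
from cell import bot;print(bot.observe()['joint_positions'])"
```

```text
t: 2.3
tool_pos: [408.9, 33.4, 356.2]
eef_rot: [[-1.0, -0.007, -0.0], [-0.007, 1.0, 0.0], [0.0, 0.0, -1.0]]
ft_force: [1.3, 0.4, -0.5]
finger_gap: -0.0
finger_force: 0.0
t: 3.1
tool_pos: [408.7, 34.8, 557.0]
eef_rot: [[-1.0, -0.003, -0.001], [-0.003, 1.0, 0.0], [0.001, 0.0, -1.0]]
ft_force: [0.3, 0.4, 0.4]
finger_gap: 0.0
finger_force: 0.0
[ 5.67943206e-02  3.01763787e-02  1.12965913e+00  1.00040068e-04
  1.98237760e+00 -1.51717937e+00]
```

```bash
python3 -m jog '[[-1,0,0,-1,0],[-1,0,0,-1,0],[-1,0,0,-1,0],[-1,0,0,-1,0],[-1,0,0,-1,0],[-1,0,0,-1,0],[-1,0,0,-1,0],[-1,0,0,-1,0]]'; python3 -c "
from cell import bot;print(bot.observe()['joint_positions'])"
```

```text
t: 3.9
tool_pos: [402.2, 34.1, 737.3]
eef_rot: [[-1.0, -0.003, -0.0], [-0.003, 1.0, 0.0], [0.0, 0.0, -1.0]]
ft_force: [-1.2, 0.5, 0.2]
finger_gap: -0.1
finger_force: 0.0
[ 5.59288677e-02  3.01943540e-01  2.13953234e-01  5.89695393e-04
  2.62603963e+00 -1.51749611e+00]
```

```bash
python3 -m jog '[[-1,0,0,-1,0],[-1,0,0,-1,0],[-1,0,0,-1,0],[-1,0,0,-1,0]]'; python3 -c "
from cell import bot;print(bot.observe()['joint_positions'])"; python3 -m jog '[[-1,-1,0,-1,0],[-1,-1,0,-1,0],[-1,-1,0,-1,0],[-1,-1,0,-1,0]]'; python3 -c "
from cell import bot;print(bot.observe()['joint_positions'])"
```

```text
t: 4.3
tool_pos: [371.5, 31.7, 757.1]
eef_rot: [[-0.999, -0.003, 0.051], [-0.003, 1.0, 0.004], [-0.051, 0.004, -0.999]]
ft_force: [-1.0, 0.1, -0.3]
finger_gap: 0.3
finger_force: 0.0
[ 5.31984254e-02  2.50650621e-01  2.14498191e-01  2.24747563e-03
  2.62527431e+00 -1.51884460e+00]
t: 4.7
tool_pos: [388.9, 25.5, 746.5]
eef_rot: [[-1.0, -0.003, 0.023], [-0.003, 1.0, 0.005], [-0.023, 0.005, -1.0]]
ft_force: [0.1, 0.1, 0.7]
finger_gap: -0.0
finger_force: 0.0
[ 0.03266007  0.27794746  0.21563     0.00810421  2.62479885 -1.53409736]
```

Pushing against the j3/j5 limits tilts the tool outward, and the tilt carries over. I'll push along that tangent, which is the tool's +x, −z.

```bash
python3 -m jog '[[-1,0.7,0,-1,0],[-1,0.7,0,-1,0],[-1,0.7,0,-1,0],[-1,0.7,0,-1,0],[-1,0.7,0,-1,0],[-1,0.7,0,-1,0],[-1,0.7,0,-1,0],[-1,0.7,0,-1,0]]'; python3 -c "
from cell import bot;print(bot.observe()['joint_positions'])"
```

```text
t: 5.5
tool_pos: [268.7, 27.9, 808.5]
eef_rot: [[-0.978, -0.004, 0.209], [-0.002, 1.0, 0.013], [-0.209, 0.012, -0.978]]
ft_force: [-0.1, 0.3, -0.0]
finger_gap: -0.2
finger_force: 0.0
[ 6.11109528e-02  9.08877990e-02  2.14667377e-01 -4.36633055e-04
  2.62498338e+00 -1.51306184e+00]
```

```bash
python3 -m jog '[[-1,0.9,0,-1,0],[-1,0.9,0,-1,0],[-1,0.9,0,-1,0],[-1,0.9,0,-1,0],[-1,0.9,0,-1,0],[-1,0.9,0,-1,0],[-1,0.9,0,-1,0],[-1,0.9,0,-1,0],[-1,0.9,0,-1,0],[-1,0.9,0,-1,0],[-1,0.9,0,-1,0],[-1,0.9,0,-1,0],[-1,0.9,0,-1,0],[-1,0.9,0,-1,0],[-1,0.9,0,-1,0],[-1,0.9,0,-1,0]]'; python3 -c "
from cell import bot;print(bot.observe()['joint_positions'])"
```

```text
t: 7.1
tool_pos: [-26.1, 14.4, 860.5]
eef_rot: [[-0.812, -0.03, 0.584], [0.014, 0.997, 0.071], [-0.584, 0.066, -0.809]]
ft_force: [0.9, -0.1, 0.5]
finger_gap: 0.0
finger_force: 0.0
[ 0.09356617 -0.32701515  0.21503189  0.03333822  2.62504331 -1.45145743]
```

Tilt is now 36° at azimuth +0.12. The ring axis runs from −0.2 to −0.55 during the swing, so I'll move to the right side and push up there to bring the tilt azimuth to about −0.35.

```bash
python3 -m jog '[[-1,-0.12,-0.95,0.42,0],[-1,-0.12,-0.95,0.42,0],[-1,-0.12,-0.95,0.42,0],[-1,-0.12,-0.95,0.42,0],[-1,-0.12,-0.95,0.42,0],[-1,-0.12,-0.95,0.42,0],[-1,-0.12,-0.95,0.42,0],[-1,-0.12,-0.95,0.42,0],[-1,-0.12,-0.95,0.42,0],[-1,-0.12,-0.95,0.42,0],[-1,-0.12,-0.95,0.42,0],[-1,-0.12,-0.95,0.42,0],[-1,-0.12,-0.95,0.42,0],[-1,-0.12,-0.95,0.42,0],[-1,-0.12,-0.95,0.42,0],[-1,-0.12,-0.95,0.42,0]]'; python3 -c "
from cell import bot;print(bot.observe()['joint_positions'])"
```

```text
t: 8.7
tool_pos: [124.1, -355.1, 726.3]
eef_rot: [[-0.813, -0.03, 0.582], [0.015, 0.997, 0.073], [-0.582, 0.068, -0.81]]
ft_force: [0.5, -0.7, 0.6]
finger_gap: 0.2
finger_force: 0.0
[ 1.44072941 -0.76482574  0.7688642  -1.3112719   2.51420451 -1.44863132]
```

```bash
python3 -m jog '[[-1,0.12,0.95,-0.38,0],[-1,0.12,0.95,-0.38,0],[-1,0.12,0.95,-0.38,0],[-1,0.12,0.95,-0.38,0],[-1,0.12,0.95,-0.38,0],[-1,0.12,0.95,-0.38,0],[-1,0.12,0.95,-0.38,0],[-1,0.12,0.95,-0.38,0],[-1,0.12,0.95,-0.38,0],[-1,0.12,0.95,-0.38,0],[-1,0.12,0.95,-0.38,0],[-1,0.12,0.95,-0.38,0],[-1,0.12,0.95,-0.38,0],[-1,0.12,0.95,-0.38,0],[-1,0.12,0.95,-0.38,0]]'; python3 -c "
from cell import bot;print(bot.observe()['joint_positions'])"
```

```text
t: 10.2
tool_pos: [-7.7, -6.7, 840.2]
eef_rot: [[-0.812, -0.03, 0.583], [0.014, 0.997, 0.071], [-0.583, 0.066, -0.81]]
ft_force: [0.2, -0.9, -0.8]
finger_gap: -0.0
finger_force: 0.0
[ 0.20979074 -0.41314321  0.45490137 -0.08354323  2.47267108 -1.45211117]
```

```bash
python3 -m jog '[[-1,0,0.9,0,0],[-1,0,0.2,0,0],[-1,-0.53,-0.06,0.87,0],[-1,-0.53,-0.06,0.87,0],[-1,-0.53,-0.06,0.87,0],[-1,-0.53,-0.06,0.87,0],[-1,-0.53,-0.06,0.87,0],[-1,-0.53,-0.06,0.87,0],[-1,-0.53,-0.06,0.87,0],[-1,-0.53,-0.06,0.87,0],[-1,-0.53,-0.06,0.87,0],[-1,-0.53,-0.06,0.87,0],[-1,-0.53,-0.06,0.87,0],[-1,-0.53,-0.06,0.87,0]]'; python3 -c "
from cell import bot;print(bot.observe()['joint_positions'])"
```

```text
t: 11.6
tool_pos: [145.5, 0.1, 747.9]
eef_rot: [[-0.862, -0.05, 0.504], [-0.028, 0.998, 0.051], [-0.505, 0.03, -0.862]]
ft_force: [-0.5, 0.4, -0.5]
finger_gap: 0.1
finger_force: 0.0
[ 1.38085144 -0.43980937  0.9716958  -0.71127897  2.30417072 -0.79816247]
```

```bash
python3 -m jog '[[-1,-0.9,0,0.5,0],[-1,-0.9,0,0.5,0],[-1,-0.9,0,0.5,0],[-1,-0.9,0,0.5,0],[-1,-0.9,0,0.5,0],[-1,-0.9,0,0.5,0],[-1,-0.9,0,0.5,0],[-1,-0.9,0,0.5,0]]'; python3 -c "
from cell import bot;print(bot.observe()['joint_positions'])"
```

```text
t: 12.4
tool_pos: [219.4, -40.9, 743.2]
eef_rot: [[-0.835, -0.088, 0.543], [-0.041, 0.994, 0.097], [-0.548, 0.059, -0.834]]
ft_force: [0.1, -0.1, 0.1]
finger_gap: -0.0
finger_force: 0.0
[ 2.28143723 -0.53128726  1.01164388 -1.29064379  2.62489089 -0.52821278]
```

The wrist centre (294 mm behind the TCP) flipped to a back-leaning configuration. I'll take it straight back through the base axis, then swing around to the front.

```bash
cat > w.py <<'E'
from cell import bot
import numpy as np
s=bot.observe();R=s["eef_rot"];p=s["tool_pos"];j=s["joint_positions"]
W=p-294*R[:,2]
print("t",s["t"],"q",j.round(3),"p",p.round(1),"W",W.round(1),"z",R[:,2].round(3),"tilt",np.degrees(np.arccos(-R[2,2])).round(1),"az",np.arctan2(R[1,2],R[0,2]).round(3),"f",s["ft_force"].round(1))
print("world x,y,z in tool axes:",*[R[i].round(3) for i in range(3)])
E
python3 -m jog '[[-1,0.5,0.8,-0.28,0],[-1,0.5,0.8,-0.28,0],[-1,0.5,0.8,-0.28,0]]' >/dev/null; python3 w.py
```

```text
t 12.7 q [ 2.285 -0.451  1.025 -1.141  2.594 -0.35 ] p [170.6  15.6 743.6] W [ 11.2 -13.  989. ] z [ 0.542  0.097 -0.835] tilt 33.4 az 0.177 f [-0.6  0.5  0.5]
world x,y,z in tool axes: [-0.836 -0.087  0.542] [-0.04   0.994  0.097] [-0.547  0.059 -0.835]
```

Alignment is good, so I'll continue through the axis.

```bash
python3 -m jog '[[-1,0.51,0.81,-0.28,0],[-1,0.51,0.81,-0.28,0],[-1,0.51,0.81,-0.28,0],[-1,0.51,0.81,-0.28,0],[-1,0.51,0.81,-0.28,0]]' >/dev/null; python3 w.py
```

```text
t 13.2 q [ 2.279 -0.295  0.994 -0.974  2.53  -0.157] p [ 89.1 110.8 743.9] W [-70.5  82.5 989.2] z [ 0.543  0.096 -0.834] tilt 33.5 az 0.175 f [ 0.4 -0.1  0.4]
world x,y,z in tool axes: [-0.835 -0.087  0.543] [-0.041  0.995  0.096] [-0.548  0.058 -0.834]
```

```bash
python3 -m jog '[[-1,-0.76,0.3,0.6,0],[-1,-0.76,0.3,0.6,0],[-1,-0.76,0.1,0.7,0],[-1,-0.76,0.1,0.7,0],[-1,-0.76,0.1,0.7,0],[-1,-0.76,0.1,0.7,0],[-1,-0.76,0.1,0.7,0],[-1,-0.76,0.1,0.7,0],[-1,-0.76,0,0.7,0],[-1,-0.76,0,0.7,0],[-1,-0.76,-0.2,0.7,0],[-1,-0.76,-0.2,0.7,0]]' >/dev/null; python3 w.py
```

```text
t 14.4 q [ 0.534 -0.196  1.076 -0.198  1.713 -1.192] p [356.6 152.5 700.2] W [198.6 125.4 946.7] z [ 0.537  0.092 -0.838] tilt 33.0 az 0.17 f [-0.6 -0.7 -0.4]
world x,y,z in tool axes: [-0.839 -0.088  0.537] [-0.045  0.995  0.092] [-0.543  0.053 -0.838]
```

```bash
python3 -m jog '[[-1,0,-1,0.17,0],[-1,0,-1,0.17,0],[-1,0,-1,0.17,0],[-1,0,-1,0.17,0],[-1,0,-1,0.17,0],[-1,0,-1,0.17,0],[-1,0,-1,0.17,0],[-1,0,-1,0.17,0],[-1,0,-1,0.17,0],[-1,0,-1,0.17,0],[-1,0,-1,0.17,0],[-1,0,-1,0.17,0],[-1,0,-1,0.17,0],[-1,0,-1,0.17,0],[-1,0,-1,0.17,0],[-1,0,-1,0.17,0],[-1,0,-1,0.17,0],[-1,0,-1,0.17,0],[-1,0,-1,0.17,0],[-1,0,-1,0.17,0]]' >/dev/null; python3 w.py; python3 -m jog '[[-1,-0.2,-1,0.1,0],[-1,-0.2,-1,0.1,0],[-1,-0.2,-1,0.1,0],[-1,-0.2,-1,0.1,0],[-1,-0.2,-1,0.1,0],[-1,-0.2,-1,0.1,0],[-1,-0.2,-1,0.1,0],[-1,-0.2,-1,0.1,0]]' >/dev/null; python3 w.py
```

```text
t 16.4 q [-0.953  0.11   1.059  0.517  1.684 -2.46 ] p [ 445.6 -337.   601.6] W [ 288.  -364.6  848.3] z [ 0.536  0.094 -0.839] tilt 33.0 az 0.173 f [ 0.8 -0.1 -0.8]
world x,y,z in tool axes: [-0.84  -0.088  0.536] [-0.045  0.995  0.094] [-0.541  0.055 -0.839]
t 17.2 q [-1.048  0.519  0.468  0.567  1.883 -2.437] p [ 508.  -532.1  596. ] W [ 350.4 -559.7  842.6] z [ 0.536  0.094 -0.839] tilt 33.0 az 0.173 f [ 1.  -1.3  0.2]
world x,y,z in tool axes: [-0.839 -0.088  0.536] [-0.044  0.995  0.094] [-0.542  0.055 -0.839]
```

```bash
python3 -m jog '[[-1,-0.4,-1,0.2,0],[-1,-0.4,-1,0.2,0],[-1,-0.4,-1,0.2,0],[-1,-0.4,-1,0.2,0],[-1,-0.4,-1,0.2,0],[-1,-0.4,-1,0.2,0]]' >/dev/null; python3 w.py
```

```text
t 17.8 q [-1.061  0.728  0.214  0.586  1.862 -2.421] p [ 558.3 -629.2  547.3] W [ 388.4 -644.4  786.7] z [ 0.578  0.052 -0.815] tilt 35.5 az 0.089 f [ 0.4  0.4 -0.3]
world x,y,z in tool axes: [-0.814 -0.065  0.578] [-0.043  0.998  0.052] [-0.58   0.017 -0.815]
```

The reach-limit push shifts the tilt the right way, so I'll keep going.

```bash
python3 -m jog '[[-1,-0.2,-1,-0.2,0],[-1,-0.2,-1,-0.2,0],[-1,-0.2,-1,-0.2,0],[-1,-0.2,-1,-0.2,0],[-1,-0.2,-1,-0.2,0],[-1,-0.2,-1,-0.2,0],[-1,-0.2,-1,-0.2,0],[-1,-0.2,-1,-0.2,0]]' >/dev/null; python3 w.py
```

```text
t 18.6 q [-1.167  0.794  0.215  0.627  1.744 -2.531] p [ 524.5 -730.   511.7] W [ 336.1 -721.2  737.2] z [ 0.641 -0.03  -0.767] tilt 39.9 az -0.047 f [ 0.6  0.1 -0.9]
world x,y,z in tool axes: [-0.767 -0.011  0.641] [-0.04   0.999 -0.03 ] [-0.64  -0.048 -0.767]
```

```bash
python3 -m jog '[[-1,0,-1,-0.2,0.2],[-1,0,-1,-0.2,0.2],[-1,0,-1,-0.2,0.2],[-1,0,-1,-0.2,0.2],[-1,0,-1,-0.2,0.2],[-1,0,-1,-0.2,0.2],[-1,0,-1,-0.2,0],[-1,0,-1,-0.2,0],[-1,0,-1,-0.2,0],[-1,0,-1,-0.2,0]]' >/dev/null; python3 w.py
```

```text
t 19.6 q [-1.334  0.878  0.215  0.698  1.637 -2.552] p [ 428.  -853.7  462.4] W [ 224.4 -814.2  670.8] z [ 0.692 -0.134 -0.709] tilt 44.9 az -0.191 f [-0.3 -0.5  0.3]
world x,y,z in tool axes: [-0.703  0.163  0.692] [ 0.097  0.986 -0.134] [-0.705 -0.027 -0.709]
```

Tilt is 45° at azimuth −0.19, matching the ring's axis. Next I move to the approach pose, 100 mm behind the ring along the tool axis.

```bash
python3 -m jog '[[-1,0.21,1,0.17,0],[-1,0.21,1,0.17,0],[-1,0.21,1,0.17,0],[-1,0.21,1,0.17,0],[-1,0.21,1,0.17,0],[-1,0.21,1,0.17,0],[-1,0.21,1,0.17,0],[-1,0.21,1,0.17,0],[-1,0.21,1,0.17,0],[-1,0.21,1,0.17,0],[-1,0.21,1,0.17,0],[-1,0.21,1,0.17,0],[-1,0.21,1,0.17,0],[-1,0.21,1,0.17,0],[-1,0.21,1,0.17,0],[-1,0.21,1,0.17,0],[-1,0.21,1,0.17,0],[-1,0.21,1,0.17,0]]' >/dev/null; python3 w.py
```

```text
t 21.4 q [-0.914  0.185  1.514  0.583  0.959 -2.491] p [ 533.5 -438.5  404.6] W [ 342.  -407.1  625.4] z [ 0.652 -0.107 -0.751] tilt 41.3 az -0.163 f [ 0.  -0.6  0.3]
world x,y,z in tool axes: [-0.731  0.202  0.652] [ 0.175  0.979 -0.107] [-0.659  0.035 -0.751]
```

```bash
python3 -m jog '[[-1,0.42,0.93,0.22,0],[-1,0.42,0.93,0.22,0],[-1,0.42,0.93,0.22,0],[-1,0.42,0.93,0.22,0],[-1,0.42,0.93,0.22,0],[-1,0.42,0.93,0.22,0],[-1,0.42,0.93,0.22,0],[-1,0.42,0.93,0.22,0],[-1,0.42,0.93,0.22,0],[-1,0.42,0.93,0.22,0],[-1,0.42,0.93,0.22,0],[-1,0.42,0.93,0.22,0],[-1,0.42,0.93,0.22,0],[-1,0.42,0.93,0.22,0],[-1,0.42,0.93,0.22,0],[-1,0.42,0.93,0.22,0],[-1,0.42,0.93,0.22,0],[-1,0.42,0.93,0.22,0],[-1,0.42,0.93,0.22,0],[-1,0.42,0.93,0.22,0]]' >/dev/null; python3 w.py
python3 - <<'E'
from h import *
s=bot.observe();R=s["eef_rot"];p=s["tool_pos"];C=np.array([617.5,29,91])
print("to C+25z (mm, tool axes):",((C-p)@R+[0,0,25]).round(1))
E
```

```text
t 23.4 q [ 0.155  0.067  2.199 -0.865  0.274 -0.428] p [544.9  30.2 204.8] W [353.7  61.7 425.8] z [ 0.65  -0.107 -0.752] tilt 41.2 az -0.163 f [-0.2  0.3 -0.7]
world x,y,z in tool axes: [-0.732  0.203  0.65 ] [ 0.176  0.979 -0.107] [-0.658  0.036 -0.752]
to C+25z (mm, tool axes): [ 21.5   9.4 157.9]
```

```bash
python3 - <<'E'
from h import *
from scipy.optimize import fsolve
D=np.array([(.320,1.886,575,525),(.0302,1.160,410,851),(.302,.516,404,1031),(.878,1.093,845,671),(.185,1.699,532,625),(.067,2.266,359,426),(-.196,.88,235,947)])
A=[];y=[]
for a,s,r,z in D:
    A+=[[np.sin(a),np.sin(s),np.cos(s),1,0],[np.cos(a),np.cos(s),-np.sin(s),0,1]];y+=[r,z]
k,*_=np.linalg.lstsq(np.array(A),np.array(y),rcond=None);print(k.round(1),(np.array(A)@k-y).round(1))
L,b,c,r0,h=k
R=bot.observe()["eef_rot"];zt=R[:,2]
def go(P):
    W=P-294*zt;r=np.hypot(W[0],W[1]);az=np.arctan2(W[1],W[0])
    f=lambda q:[L*np.sin(q[0])+b*np.sin(q[1])+c*np.cos(q[1])+r0-r,L*np.cos(q[0])+b*np.cos(q[1])-c*np.sin(q[1])+h-W[2]]
    q=fsolve(f,[.2,2.3]);
    d=lambda s:np.array([np.sin(s)*np.cos(az),np.sin(s)*np.sin(az),np.cos(s)])
    return q.round(3),"j3",(q[1]-q[0]).round(3),"j5",np.arccos(d(q[1])@zt).round(3)
C=np.array([617.5,29,91]);N=np.array([597.3,-22.7,91])
for P in (bot.observe()["tool_pos"],C-60*zt,C,C+25*zt,C+25*zt+[0,0,30],N+25*zt+[0,0,30],N+25*zt,N-60*zt): print(P.round(0),*go(P))
E
```

```text
[585.2 415.7  20.7  10.3 122. ] [ 8.2  4.   7.3  3.   3.4  1.1 -5.8 -2.4 -4.4 -1.4 -3.5 -2.2 -5.1 -2.1]
[545.  30. 205.] [0.07  2.259] j3 2.189 j5 0.29
[578.  35. 136.] [0.232 2.454] j3 2.221 j5 0.218
[618.  29.  91.] [0.361 2.554] j3 2.192 j5 0.226
[634.  26.  72.] [0.414 2.589] j3 2.175 j5 0.24
[634.  26. 102.] [0.359 2.505] j3 2.146 j5 0.201
[614. -25. 102.] [0.331 2.53 ] j3 2.199 j5 0.154
[614. -25.  72.] [0.389 2.617] j3 2.228 j5 0.221
[558. -16. 136.] [0.198 2.471] j3 2.273 j5 0.14
```

```bash
python3 -m jog '[[-1,0.22,0.1,0.4,0],[-1,0.22,0.1,0.4,0],[-1,0.22,0.1,0.4,0],[-1,0.22,0.1,0.4,0],[-1,0,0,0.4,0]]' >/dev/null; python3 w.py
python3 - <<'E'
from h import *
s=bot.observe();R=s["eef_rot"];p=s["tool_pos"];C=np.array([617.5,29,91])
print("to C+25z (mm, tool axes):",((C-p)@R+[0,0,25]).round(1))
for n in("side","top"):
    im,_=cams.grab_frame(n)
    for P in (p,C): cv2.circle(im,tuple(int(v) for v in proj(n,P)[0]),1,(0,0,255),-1)
    u,v=proj(n,C)[0].astype(int); c=cv2.resize(im[v-60:v+60,u-60:u+60],(400,400),interpolation=cv2.INTER_CUBIC)
    out=c if n=="side" else np.hstack([out,c])
cv2.imwrite("pics/near1.png",out)
E
```

```text
t 23.9 q [ 0.167  0.178  2.231 -1.342  0.219  0.074] p [562.8  38.2 154.7] W [373.7  69.4 377.6] z [ 0.643 -0.106 -0.758] tilt 40.7 az -0.164 f [ 0.4 -0.3 -0.6]
world x,y,z in tool axes: [-0.738  0.203  0.643] [ 0.176  0.979 -0.106] [-0.651  0.035 -0.758]
to C+25z (mm, tool axes): [-5.000e-01 -1.000e-01  1.095e+02]
```

View pics/near1.png

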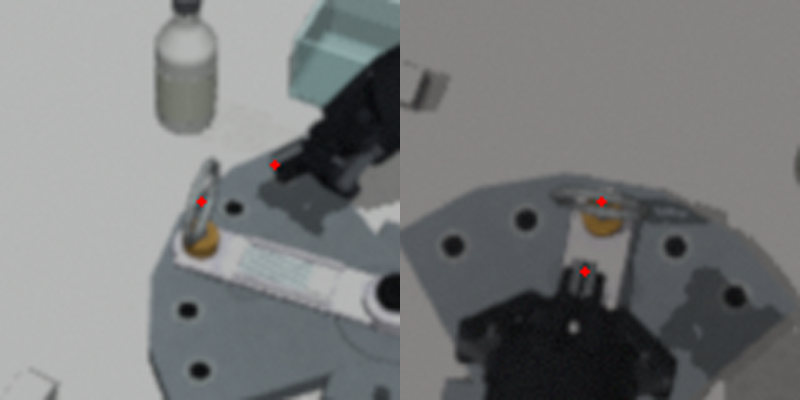

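The picture shows the shut fingers pointing at the ring centre: side crop tip at (275,165) with the ring at (202,200), top crop tip at (585,270) with the ring at (601,201). j4 is at its limit, so I'll insert in small steps and watch it.

```bash
cat > c.py <<'E'
from h import *
import sys
x,y,z=map(float,sys.argv[1:4]);s=bot.observe();R=s["eef_rot"];p=s["tool_pos"];C=np.array([x,y,z])
print("to C (tool axes):",((C-p)@R).round(1))
E
python3 -m jog '[[-1,0,0,0.5,0],[-1,0,0,0.5,0],[-1,0,0,0.5,0]]' >/dev/null; python3 w.py;python3 c.py 617.5 29 91
```

```text
t 24.3 q [ 0.143  0.241  2.184 -1.344  0.201  0.061] p [591.1  34.4 139.3] W [405.6  65.4 365.2] z [ 0.631 -0.105 -0.769] tilt 39.8 az -0.166 f [ 0.5 -0.5  0.5]
world x,y,z in tool axes: [-0.749  0.204  0.631] [ 0.177  0.978 -0.105] [-0.639  0.033 -0.769]
to C (tool axes): [10.1 -1.5 54.3]
```

```bash
python3 -m jog '[[-1,0.4,0,0,0],[-1,0.4,0,0,0],[-1,0.4,0,0,0],[-1,0.4,0,0.1,0]]' >/dev/null; python3 w.py;python3 c.py 617.5 29 91
```

```text
t 24.7 q [ 0.172  0.226  2.23  -1.344  0.213  0.089] p [563.4  42.8 128.1] W [384.4  73.3 359.3] z [ 0.609 -0.104 -0.786] tilt 38.1 az -0.168 f [ 0.5 -0.2 -0.5]
world x,y,z in tool axes: [-0.766  0.206  0.609] [ 0.18   0.978 -0.104] [-0.617  0.03  -0.786]
to C (tool axes): [-21.   -3.5  63.5]
```

```bash
python3 -m jog '[[-1,-0.14,-0.06,0.7,0],[-1,-0.14,-0.06,0.7,0]]' >/dev/null; python3 w.py;python3 c.py 617.5 29 91
```

```text
t 24.9 q [ 0.139  0.288  2.181 -1.344  0.19   0.065] p [593.3  35.6 113.3] W [417.2  65.6 346.8] z [ 0.599 -0.102 -0.794] tilt 37.4 az -0.169 f [ 0.4 -0.7  0. ]
world x,y,z in tool axes: [-0.774  0.206  0.599] [ 0.181  0.978 -0.102] [-0.607  0.03  -0.794]
to C (tool axes): [-6.4 -2.1 32.9]
```

```bash
python3 -m jog '[[-1,-0.1,-0.04,0.6,0],[-1,-0.1,-0.04,0.6,0]]' >/dev/null; python3 w.py;python3 c.py 617.5 29 91
```

```text
t 25.1 q [ 0.117  0.341  2.14  -1.344  0.175  0.05 ] p [617.3  29.5  98.2] W [444.1  59.4 333.8] z [ 0.589 -0.102 -0.802] tilt 36.7 az -0.171 f [ 1.1 -0.3  0.6]
world x,y,z in tool axes: [-0.781  0.208  0.589] [ 0.183  0.978 -0.102] [-0.597  0.028 -0.802]
to C (tool axes): [ 4.  -0.6  5.9]
```

```bash
python3 -m jog '[[-1,0.2,0,0.5,0],[-1,0.1,0,0.1,0]]' >/dev/null; python3 w.py;python3 c.py 617.5 29 91; python3 - <<'E'
from h import *
C=np.array([617.5,29,91])
for n in("side","top"):
    im,_=cams.grab_frame(n)
    u,v=proj(n,C)[0].astype(int); c=cv2.resize(im[v-40:v+40,u-40:u+40],(400,400),interpolation=cv2.INTER_CUBIC)
    out=c if n=="side" else np.hstack([out,c])
cv2.imwrite("pics/near2.png",out)
E
```

```text
t 25.3 q [ 0.114  0.364  2.131 -1.344  0.172  0.051] p [621.9  29.7  87.6] W [451.9  59.5 325.6] z [ 0.578 -0.101 -0.809] tilt 36.0 az -0.173 f [-1.  -0.8  0.2]
world x,y,z in tool axes: [-0.789  0.209  0.578] [ 0.185  0.978 -0.101] [-0.587  0.027 -0.809]
to C (tool axes): [ 1.4 -1.5 -5.2]
```

View pics/near2.png

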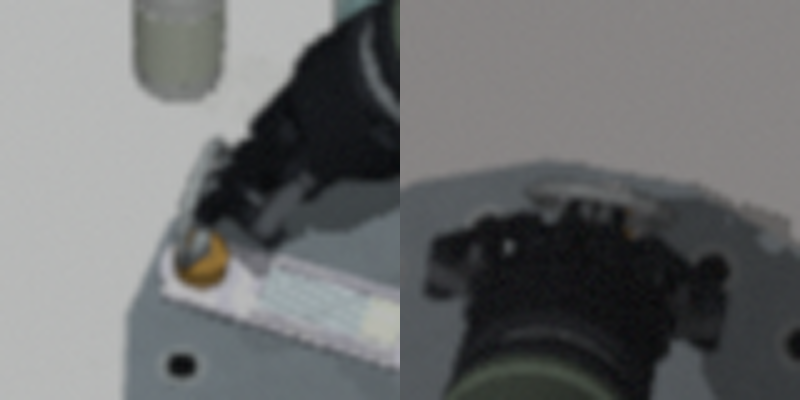

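In the crops the fingertip is inside the ring (side view at (205,205)) with the ring's top bar over the finger, and there is no contact force yet. I lift straight up.

```bash
python3 -m jog '[[-1,-0.12,0,-0.16,0],[-1,-0.12,0,-0.16,0],[-1,-0.12,0,-0.16,0]]' >/dev/null; python3 w.py
```

```text
t 25.7 q [ 0.114  0.336  2.12  -1.123  0.186 -0.173] p [618.9  29.3 102.1] W [449.6  59.2 340.6] z [ 0.576 -0.102 -0.811] tilt 35.8 az -0.175 f [-2.5  0.3 -6.6]
world x,y,z in tool axes: [-0.79   0.209  0.576] [ 0.184  0.978 -0.102] [-0.584  0.026 -0.811]
```

```bash
for i in 1; do python3 -m jog '[[-1,-0.12,0,-0.16,0],[-1,-0.12,0,-0.16,0]]' >/dev/null; python3 w.py; done; python3 -m jog '[[-1,-0.12,0,-0.16,0]]' >/dev/null; python3 w.py
python3 - <<'E'
from h import *
im,d=cams.grab_frame("side"); u,v=proj("side",[617.5,29,110])[0].astype(int)
cv2.imwrite("pics/near3.png",cv2.resize(im[v-40:v+40,u-40:u+40],(500,500),interpolation=cv2.INTER_CUBIC))
E
```

```text
t 25.9 q [ 0.114  0.32   2.109 -0.999  0.199 -0.3  ] p [618.4  29.  111.6] W [449.4  59.  350.3] z [ 0.575 -0.102 -0.812] tilt 35.7 az -0.175 f [-1.9  0.7 -6.7]
world x,y,z in tool axes: [-0.791  0.209  0.575] [ 0.184  0.978 -0.102] [-0.583  0.025 -0.812]
t 26.0 q [ 0.114  0.312  2.104 -0.943  0.207 -0.357] p [618.3  28.8 116.4] W [449.4  58.8 355.2] z [ 0.574 -0.102 -0.812] tilt 35.7 az -0.176 f [-3.   2.2 -7.2]
world x,y,z in tool axes: [-0.791  0.209  0.574] [ 0.184  0.978 -0.102] [-0.583  0.025 -0.812]
```

View pics/near3.png

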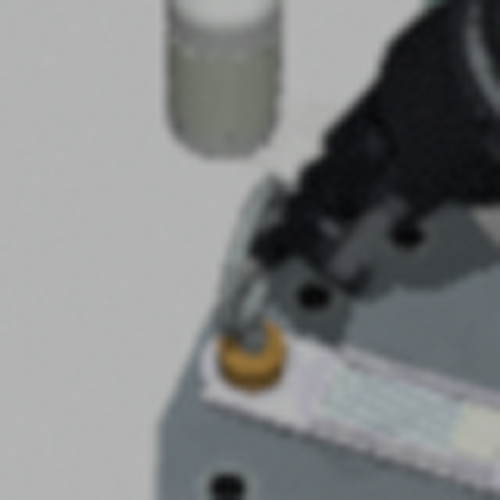

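The pin is clearly up, with the ring foot visible above the bush at (240,335). I add 4 mm, then swing the first half along the arc.

```bash
python3 -m jog '[[-1,-0.1,0,-0.13,0],[-1,0,0,0,0]]' >/dev/null; python3 w.py; python3 -m jog '[[-1,0.01,-0.22,-0.01,0],[-1,0.01,-0.22,-0.01,0],[-1,0.01,-0.22,-0.01,0],[-1,0.01,-0.22,-0.01,0],[-1,0.01,-0.22,-0.01,0]]' >/dev/null; python3 w.py
```

```text
t 26.25 q [ 0.113  0.306  2.099 -0.903  0.214 -0.398] p [618.5  28.6 120.6] W [449.5  58.7 359.3] z [ 0.575 -0.102 -0.812] tilt 35.7 az -0.176 f [-5.3  1.6 -6.1]
world x,y,z in tool axes: [-0.791  0.21   0.575] [ 0.185  0.977 -0.102] [-0.583  0.025 -0.812]
t 26.75 q [ 0.054  0.294  2.123 -0.858  0.176 -0.489] p [610.3   2.3 119.3] W [441.7  32.2 358.3] z [ 0.574 -0.102 -0.813] tilt 35.6 az -0.176 f [-9.   4.8 -6.1]
world x,y,z in tool axes: [-0.792  0.209  0.574] [ 0.185  0.977 -0.102] [-0.582  0.025 -0.813]
```

```bash
python3 -m jog '[[-1,0.05,-0.22,-0.05,0],[-1,0.05,-0.22,-0.05,0],[-1,0.05,-0.22,-0.05,0]]' >/dev/null; python3 w.py; python3 -m jog '[[-1,0.05,-0.22,-0.05,0]]' >/dev/null; python3 w.py
python3 - <<'E'
from h import *
o=[]
for n in("side","top"):
    im,d=cams.grab_frame(n); cv2.imwrite(f"pics/{n}4.png",im)
    u,v=proj(n,[600,-18,100])[0].astype(int); o.append(cv2.resize(im[v-40:v+40,u-40:u+40],(400,400),interpolation=cv2.INTER_CUBIC))
cv2.imwrite("pics/near4.png",np.hstack(o))
E
```

```text
t 27.05 q [ 0.019  0.281  2.141 -0.822  0.154 -0.552] p [602.4 -12.6 120.1] W [433.4  17.2 358.9] z [ 0.575 -0.101 -0.812] tilt 35.7 az -0.175 f [-4.8  3.9 -6.8]
world x,y,z in tool axes: [-0.791  0.209  0.575] [ 0.185  0.978 -0.101] [-0.583  0.026 -0.812]
t 27.15 q [ 0.008  0.277  2.148 -0.805  0.147 -0.578] p [599.4 -17.6 120.2] W [430.6  12.2 359. ] z [ 0.574 -0.101 -0.812] tilt 35.7 az -0.175 f [-5.2  4.3 -6.5]
world x,y,z in tool axes: [-0.792  0.209  0.574] [ 0.184  0.978 -0.101] [-0.583  0.026 -0.812]
```

View pics/near4.png

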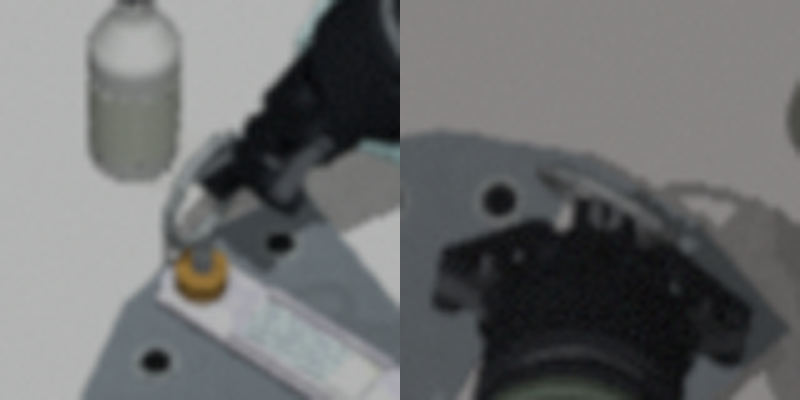

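The arm follows the finger: the bush is at (202,272) in the side crop and the pin shaft is visible above it. I'll measure the arm angle from the brass bush in the side view.

```bash
cat > ang.py <<'E'
from h import *
import sys
def ang(im):
    h=cv2.cvtColor(im,cv2.COLOR_BGR2HSV); m=cv2.inRange(h,(8,110,60),(28,255,255))
    n,l,st,c=cv2.connectedComponentsWithStats(m); 
    k=[i for i in range(1,n) if 250<c[i][0]<400 and 150<c[i][1]<280]; i=max(k,key=lambda i:st[i,4])
    P=ray("side",[c[i]],45)[0]; return c[i].round(1),st[i,4],P.round(1),round(float(np.arctan2(P[1]-60.4,P[0]-460.9)+.199),3)
if len(sys.argv)>1: print(ang(cv2.imread(sys.argv[1])))
else: print(ang(cams.grab_frame("side")[0]))
E
python3 ang.py pics/side0.png; python3 ang.py pics/side4.png
```

```text
(array([330.1, 210.6]), np.int32(47), array([614.1,  34.3,  45. ]), 0.03)
(array([337.9, 197.4]), np.int32(56), array([599.8, -13.4,  45. ]), -0.29)
```

```bash
python3 -m jog '[[-1,0.05,-0.23,-0.05,0],[-1,0,0,0,0]]' >/dev/null; python3 w.py; python3 ang.py
```

```text
t 27.45 q [-0.005  0.272  2.155 -0.785  0.141 -0.608] p [595.7 -23.1 119.9] W [427.2   6.9 358.9] z [ 0.573 -0.102 -0.813] tilt 35.6 az -0.176 f [-7.5  3.7 -7. ]
world x,y,z in tool axes: [-0.792  0.21   0.573] [ 0.185  0.977 -0.102] [-0.581  0.025 -0.813]
(array([339.6, 195.6]), np.int32(58), array([596.1, -20.5,  45. ]), -0.34)
```

Angle ≈ −0.35. Lowering.

```bash
python3 -m jog '[[-1,0.12,0,0.16,0],[-1,0.12,0,0.16,0],[-1,0.12,0,0.16,0]]' >/dev/null; python3 w.py; python3 ang.py
```

```text
t 27.8 q [-0.003  0.298  2.172 -1.066  0.113 -0.324] p [596.4 -21.9 105.5] W [427.3   7.6 344.2] z [ 0.575 -0.101 -0.812] tilt 35.7 az -0.173 f [-7.7  4.  -5.3]
world x,y,z in tool axes: [-0.791  0.208  0.575] [ 0.184  0.978 -0.101] [-0.583  0.027 -0.812]
(array([339.7, 196. ]), np.int32(56), array([595.8, -19. ,  45. ]), -0.333)
```

```bash
python3 -m jog '[[-1,0.12,0,0.16,0],[-1,0.12,0,0.16,0],[-1,0.12,0,0.16,0]]' >/dev/null; python3 w.py; python3 ang.py
```

```text
t 28.15 q [-0.003  0.321  2.18  -1.345  0.1   -0.04 ] p [599.3 -21.4  94.4] W [429.8   7.7 332.8] z [ 0.577 -0.099 -0.811] tilt 35.8 az -0.17 f [-1.7  1.1  0.6]
world x,y,z in tool axes: [-0.79   0.21   0.577] [ 0.188  0.977 -0.099] [-0.584  0.03  -0.811]
(array([339.7, 196.6]), np.int32(51), array([595.5, -17. ,  45. ]), -0.323)
```

The force dropped to zero, so the pin is released. Backing out along the tool axis.

```bash
python3 c.py 597.3 -22.7 91; python3 -m jog '[[-1,0.05,0,-0.3,0],[-1,0.05,0,-0.3,0]]' >/dev/null; python3 w.py; python3 c.py 597.3 -22.7 91; python3 -m jog '[[-1,0.05,0,-0.4,0],[-1,0,0,-0.4,0]]' >/dev/null; python3 w.py; python3 c.py 597.3 -22.7 91
```

```text
to C (tool axes): [ 3.5 -1.8  1.4]
t 28.4 q [ 1.000e-03  2.890e-01  2.188e+00 -1.154e+00  1.100e-01 -2.330e-01] p [590.  -19.9 106.2] W [419.9   9.5 344.2] z [ 0.578 -0.1   -0.81 ] tilt 35.9 az -0.171 f [ 0.  -0.8 -0.8]
world x,y,z in tool axes: [-0.789  0.207  0.578] [ 0.183  0.978 -0.1  ] [-0.586  0.027 -0.81 ]
to C (tool axes): [ 2.6 -1.6 16.8]
t 28.6 q [ 0.007  0.245  2.195 -0.91   0.132 -0.474] p [577.3 -17.8 122.1] W [407.2  11.7 360.1] z [ 0.579 -0.1   -0.809] tilt 36.0 az -0.171 f [-0.5  0.3  0.8]
world x,y,z in tool axes: [-0.789  0.207  0.579] [ 0.183  0.978 -0.1  ] [-0.587  0.027 -0.809]
to C (tool axes): [ 1.6 -1.5 37.2]
```

```bash
python3 -m jog '[[-1,0,0,-0.8,0],[-1,0,0,-0.8,0],[-1,0,0,-0.8,0],[-1,0,0,-0.8,0],[-1,0,0,-0.8,0],[-1,0,0,-0.8,0],[-1,0,0,-0.8,0],[-1,0,0,0,0]]' >/dev/null; python3 w.py; python3 - <<'E'
from h import *
o=[]
for n in("side","top"):
    im,d=cams.grab_frame(n); cv2.imwrite(f"pics/{n}5.png",im)
    q=np.array([-40,-20,0,20,40]);a=np.radians(q)-.199
    for P in np.c_[460.8+160*np.cos(a),60.6+160*np.sin(a),0*a+22]: cv2.circle(im,tuple(proj(n,P)[0].round().astype(int)),0,(0,0,255),-1)
    for P in([597.3,-22.7,50],[597.3,-22.7,126]): cv2.circle(im,tuple(proj(n,P)[0].round().astype(int)),0,(0,255,0),-1)
    u,v=proj(n,[560,10,60])[0].astype(int); o.append(cv2.resize(im[v-55:v+55,u-55:u+55],(400,400),interpolation=cv2.INTER_CUBIC))
cv2.imwrite("pics/near5.png",np.hstack(o))
E
python3 ang.py pics/side5.png
```

```text
t 29.4 q [ 0.054 -0.054  2.167 -0.322  0.427 -1.046] p [496.9  -3.7 238. ] W [325.4  25.8 475. ] z [ 0.583 -0.1   -0.806] tilt 36.3 az -0.17 f [ 0.5  0.4 -0.4]
world x,y,z in tool axes: [-0.785  0.207  0.583] [ 0.184  0.978 -0.1  ] [-0.591  0.029 -0.806]
(array([339.6, 196.7]), np.int32(51), array([595.6, -16.5,  45. ]), -0.32)
```

View pics/near5.png

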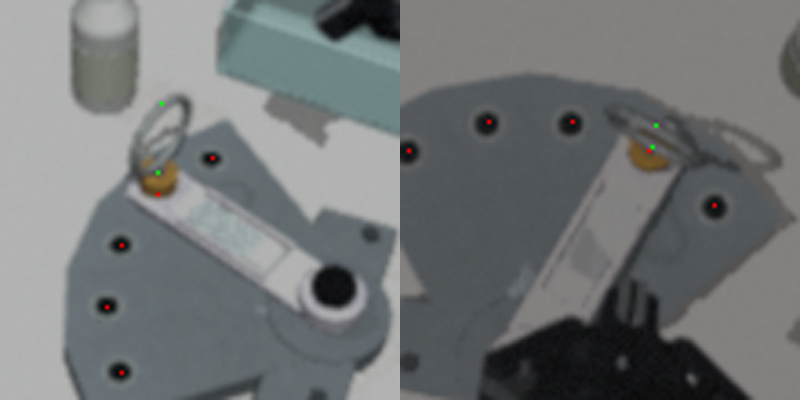

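The ring centre shows at (161,135) in the side crop, exactly where the home height (91 mm) projects. The bush sits over the next hole, angle ≈ −0.35. The gripper is clear and the bystanders stand where they were.

```bash
python3 -c "
from cell import bot;print(bot.job_done())"
```

```text
the job is handed in; nothing more can be done
None
```

The job is handed in: I lifted the pin by the ring, swung the arm one hole to the right towards the trough (angle about −0.35 rad) and let the pin home there; the last pictures show the ring at home height, the gripper clear and the bystanders unmoved, but no verdict was returned.

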